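# Open the combination lock that fits the hasp

### The job

Three look-alike combination locks stand on the bench; only the one with the middle-width shackle fits the two holes of the steel hasp plate on the wooden crate. Turn that lock's dial clockwise, click by click, until it clicks into the notch where the nose of its grip points at the shackle, pull the shackle straight up and right out of the lock, and present it to the hasp: finish while holding it still in the gripper, upright, its two legs in line with and centred over the two holes, the feet about 3 cm above the plate and touching nothing. Leave the other two locks and the rest of the bench alone.

Things in the scene. Friction and masses are not known exactly. Their poses are not given: they have to be found in the camera images.
- lock_middle: the lock to open: grey fixed metal case, 128 x 100 mm, top 42 mm above the bench. Origin on the bench right under the dial's axis; its x points from the dial towards the shackle, which stands 70 mm away along +x; the case reaches from x = -40 to +88 mm, y = -50 to +50 mm. The other two cases are alike and at least 40 mm away
- dial_middle (a joint): dial of that lock, about a vertical axis. Value in rad, growing CLOCKWISE seen from above, range 0 to 1.8. It clicks (spring detent, 0.1 to 0.2 N m to leave a notch) at 0, 0.45, 0.9, 1.35 and 1.8 and when let go settles in the nearest notch. The lock opens only at 1.35, where the nose of the grip points along the case's +x to the shackle (opens within about 0.08 rad); starts lie from 0 to 1.0. Elsewhere the shackle lifts some 3 mm and is stopped hard
- dial_middle_grip (a point): point on the dial's axis 30 mm above the case's top, 6 mm below the top of the black grip bar: 14 mm thick, 38 mm long, running from 9 to 36 mm above the case's top on a disc of radius 27 mm whose top is 10 mm above the case. The point's x axis runs along the bar towards its nose (the end with the white line), z up; pinch the bar across its 14 mm thickness
- shackle_middle: its shackle: loose U of 10 mm round steel bar, 0.13 to 0.21 kg, legs 40 mm apart (centres). Origin midway between the legs at foot level; y runs from leg to leg, z up. The straight top bar lies along y, its centre 96 mm above the origin; pinch it across its 10 mm. Seated, the feet stand 39 mm deep in the case (1 mm play all round), the bar's top 104 mm above the bench
- shackle_narrow: shackle of a look-alike lock, legs 28 mm apart (centres), otherwise the same: leave alone
- shackle_wide: shackle of a look-alike lock, legs 52 mm apart (centres), otherwise the same: leave alone
- dial_narrow_nose (a point): nose tip of the dial of the narrow look-alike lock, 27 mm from its axis, 55 mm above the bench: leave alone
- dial_wide_nose (a point): nose tip of the dial of the wide look-alike lock: leave alone
- crate: fixed low wooden prop crate, 104 x 224 mm, 64 mm high, beyond the locks. Origin under its centre, y along its length
- hasp (a point): centre of the top face of the 50 x 100 x 8 mm steel hasp plate on the crate, 72 mm above the bench; two 13 mm holes lie 20 mm either side of it along its y; z up
- marker: bystander: black marker pen lying between locks, 130 mm long, 16 mm thick
- knife: bystander: aluminium utility knife lying between locks, 120 x 22 x 16 mm
- rosette: bystander: white plaster rosette, 90 mm across, 28 mm high
- tub: bystander: open grey plastic tub, 100 x 130 x 50 mm
- tape: bystander: roll of tape, 90 mm across, 25 mm high
- jar: bystander: glass jar, 64 mm across, 80 mm high
Not all that is in view belongs to the job. Leave any red look-alike of the shackle_middle alone.

How it is judged (in metres and radians):
On the way, in this order (a step that is already met when the one before it is completed fails the run):
1. the dial of the middle lock is in its opening notch (1.35 +- 0.15 rad), its shackle still seated (value of joint dial_middle between 1.2 and 1.5 rad and z of shackle_middle in the frame of lock_middle below 0.012 m), for 0.2 s.
2. the shackle is right out of the lock (feet over 50 mm above the bench), the dial still in its notch, the shackle in the fingers (value of joint dial_middle between 1.2 and 1.5 rad and height (world z) of shackle_middle above 0.05 m and contact force between shackle_middle and the fingers above 1 N), for 0.2 s.
At the end, for the whole second after the job is handed in: Middle shackle held still in the fingers, upright within 0.2 rad, feet 10 to 60 mm above the hasp plate and clear of the crate, centre within 15 mm of the plate's centre, legs in line with the holes within 0.2 rad (either way round); its dial at 1.35 within 0.15 rad (horizontal distance between shackle_middle and hasp below 0.015 m and z of shackle_middle in the frame of hasp between 0.01 and 0.06 m and angle between the y axis of shackle_middle and the y axis of hasp, either way round below 0.2 rad and angle between shackle_middle's own z axis and vertical below 0.2 rad and linear speed of shackle_middle below 0.03 m/s and contact force between shackle_middle and the fingers above 1 N and contact force between shackle_middle and crate below 0.2 N and contact force between the fingers and crate below 0.5 N and value of joint dial_middle between 1.2 and 1.5 rad); the arm keeps its last pose, push and grip.
It fails at once if the shackle of another lock was moved over 12 mm (distance of any of shackle_narrow, shackle_wide from where it was at the start of the episode above 0.012 m).
It fails at once if the dial of another lock was turned by about a click (distance of any of dial_narrow_nose, dial_wide_nose from where it was at the start of the episode above 0.01 m).
It fails at once if a bystander was pushed over 30 mm (distance of any of marker, knife, rosette, tub, tape, jar from where it was at the start of the episode above 0.03 m).
It also fails if it takes over 51 s, if anything falls off the work surface, if the arm or the gripper's body presses on something with over 40 N, if the wrist force passes 120 N, or if a joint passes its speed limit or range.

### The arm

A 6-joint arm with a two-finger parallel gripper is mounted at the origin on the work surface. World frame = base frame: x ahead of the robot, y to its left, z up, the work surface at z = 0. Lengths are in m, angles in degrees, forces in N, time in s.
With the tool pointing down it reaches from about 0.25 to 0.725 m from the base axis. Payload 9.7 kg.
Tool frame: the origin (TCP) lies between the finger pads; the fingertips stand 22 mm ahead of it and the grasp point (between the pads) lies 3 mm ahead of it; z points along the fingers, y is the line along which they close (so a half turn about z gives the same grasp; the last joint's range is limited). The gripper opens to 85 mm and grips with 20 to 120 N. Pads are 22 mm wide; open, the fingers measure 114 mm over their backs; the gripper's body (76 mm by 85 mm) begins 54 mm behind the grasp point. The pads swing forward as they close: fully open they stand 13 mm farther back than shut.
Start: joints at [-70.417, 4.979, 10.078, 95.1, 0, 90], TCP at [0.184, -0.518, 0.253] pointing down, gripper open.
Joint ranges: [-179.16, 179.16], [-48.56, 103.87], [-65.8, 70.77], [-126.05, 130.52], [-82.76, 87.17], [-180, 180]. Speed limits (degrees/s): [127.2, 127.2, 147.25, 180, 180, 180].

### API

Orientations are given as [roll, pitch, yaw] about the fixed x, y, z axes, in that order (R = Rz(yaw) Ry(pitch) Rx(roll)).
In Python, from workcell import bot, viewer, finder gives the robot as it stands.
- The arm moves only by the tool move_arm, never from a script. Its arguments are lists of equal length, an entry for each row: "offset": the shift along the tool's x, y, z in cm, a list of three; "twist": the turn, a rotation vector about the tool's x, y, z in rad, a list of three; "grip": the opening, from 0 (shut) to 1 (fully open). In form: {"offset": [[x, y, z], ...], "twist": [[ax, ay, az], ...], "grip": [grip, ...]}. A call has 1 to 5 rows; each row shifts and turns the commanded pose from where the row before left it, along the tool's axes as they then stand; what a row does not reach is not made up. A row lasts 1/10 s, in which the tool goes at most 50 mm and 8.59 degrees, less where a joint would pass 70% of its speed; a pose out of reach is approached as far as the arm can. A call is refused whole if a number of a shift passes 5 or a number of a turn 0.15, either way. A call with a gripper value outside its range is refused whole. The fingers move at their own pace and stop on an object; "force" is the grip in N (left out, the last holds). Time passes only in rows, so rows that do not move let the fingers close. It gives the time, the measured TCP pose, the force, the opening and the grip force at its end, in the units of the state.
- bot.get_obs(): the state, without advancing time (a new reading comes with each control period).
- viewer.camera(name): name is "side" or "top"; returns a dict with "color" (400x640x3 uint8, red, green, blue), "depth" (400x640 float32, m along the optical axis (not along the pixel's ray), 0 where there is no reading), "vfov" (degrees; the focal length in pixels is half the picture's height over the tangent of half this angle, whatever the lens; pixels are square), "cx", "cy" (the principal point, pixels), "position" and "attitude" of the camera in the world. Camera axes: x right, y down, z forward; pixel columns grow to the right and rows downward; lengths in m; the calibration is good to about 2 mm. A picture is of the moment at which its call begins.
- bot.job_done(): hands the job in; it is judged then, once.
Trained networks look in a picture, given as the dict that the camera call returned (one of the last four; its "shot" number tells which), for a name from the list of things; names that differ only in an ending like _2 or _b are one class to them, and where a whole thing is asked for, a point or a joint stands for the part that bears it (a point fixed in the world has none). Each returns a list of dicts, best first, with "p" (0 to 1); they miss things now and then, are a little off and sometimes report something else, mostly with a low value. They report only what shows in the picture. A call takes as long as a camera call. They do not tell look-alikes from the thing itself.
- finder.boxes_of(picture, thing): "position" ([column, row] in pixels, amid what is visible of it).
- finder.pinpoint(picture, thing): "position" ([column, row] in pixels: a listed point, or the origin of a listed thing).
The state is a dict: "time": time; "q": joint angles; "qd": joint speeds; "joint_efforts": joint torques, N m; "ee_pos": TCP position; "tcp_rot": TCP orientation; "wrist_force": force on the tool from outside, world axes, zero at the start; "torque": the same for the moment, N m; "opening": finger opening in m; "grasp_force": force on a finger pad.
Only numpy, scipy, OpenCV 4.12 (cv2) and the standard library are available. Lean on these libraries where they do the work, as an engineer would, in place of code of your own. Each camera call takes 0.05 s, during which the arm holds its last target. There are 200 camera calls.

## Working session

There is one attempt and no reset: what is moved stays moved. The work goes in short steps, Python scripts to look and compute and a tool call to move; the robot and the scene stay as the last step left them, time stands still between calls to the robot, and variables do not carry over. Pictures are saved under pics/ and viewed, at most 10 in all, crops included, and the job is handed in when it is done.

Besides the shell and the picture viewer there is one more tool, called after "Emit:" by a JSON object that holds its "method" and its "body". move_arm: Moves the arm, as the interface text tells. Its arguments: {"type":"object","properties":{"offset":{"type":"array","items":{"type":"array","items":{"type":"number"}}},"twist":{"type":"array","items":{"type":"array","items":{"type":"number"}}},"grip":{"type":"array","items":{"type":"number"}},"force":{"type":"number"}},"required":["offset","twist","grip"]}

```bash
mkdir -p pics; cat > h.py <<'E'
import numpy as np, cv2
from workcell import bot, viewer, finder
from scipy.spatial.transform import Rotation as R
def camR(p):
    a=np.array(p["attitude"],float)
    return a if a.shape==(3,3) else (R.from_euler('xyz',a,degrees=True).as_matrix() if a.size==3 else R.from_quat(a).as_matrix())
def f(p): return 200/np.tan(np.radians(p["vfov"]/2))
def ray(p,uv):
    d=np.array([(uv[0]-p["cx"])/f(p),(uv[1]-p["cy"])/f(p),1.]); return np.array(p["position"]),camR(p)@d
def atz(p,uv,z):
    o,d=ray(p,uv); return o+d*(z-o[2])/d[2]
def cloud(p):
    v,u=np.mgrid[0:400,0:640]; d=p["depth"]
    c=np.stack([(u-p["cx"])/f(p)*d,(v-p["cy"])/f(p)*d,d],-1)
    return c@camR(p).T+np.array(p["position"])
E
python3 - <<'E'
from h import *
for n in("top","side"):
    p=viewer.camera(n); cv2.imwrite(f"pics/{n}1.png",p["color"][...,::-1]); print(n,p["position"],p["attitude"],p["vfov"],p["cx"],p["cy"])
    for t,z in(("lock_middle",0),("dial_middle_grip",.072),("shackle_middle",.003),("shackle_narrow",.003),("shackle_wide",.003),("hasp",.072),("crate",0)):
        for r in finder.pinpoint(p,t)[:4]: print(t,np.round(r["position"],1),round(r["p"],2),np.round(atz(p,r["position"],z),3))
print(bot.get_obs())
E
```

```text
top [0.29779666 0.01255081 1.26846469] [-169.6623055    -0.51367852  -88.66101298] 56.882373959830176 324.9933944818914 201.0446500529937
lock_middle [254.8 219.2] 0.93 [0.46  0.248 0.   ]
dial_middle_grip [254.4 219.9] 0.74 [0.448 0.235 0.072]
shackle_middle [256.7 201.2] 0.52 [0.522 0.244 0.003]
shackle_middle [271.1 182.7] 0.39 [0.59  0.197 0.003]
shackle_narrow [257.9 220.6] 0.74 [0.455 0.236 0.003]
shackle_narrow [340.1 162.7] 0.63 [ 0.669 -0.044  0.003]
shackle_narrow [393.4 208.4] 0.6 [ 0.509 -0.232  0.003]
shackle_wide [318.4 199.5] 0.56 [0.534 0.03  0.003]
crate [337.  162.9] 0.85 [ 0.668 -0.033  0.   ]
side [-0.14113838  0.92962365  0.68868483] [-1.19052077e+02  3.82878535e-02 -1.44987411e+02] 45.893131813621565 312.98112125807154 200.82596647254354
dial_middle_grip [276.6 267.3] 0.68 [0.392 0.306 0.072]
dial_middle_grip [275.9 242.9] 0.64 [0.451 0.234 0.072]
dial_middle_grip [365.5 176.9] 0.25 [ 0.452 -0.188  0.072]
shackle_middle [255.8 257. ] 0.65 [0.519 0.233 0.003]
shackle_middle [245.7 239.9] 0.62 [0.591 0.191 0.003]
shackle_narrow [357.4 189.3] 0.51 [ 0.496 -0.221  0.003]
shackle_wide [295.9 219.4] 0.59 [0.545 0.034 0.003]
hasp [277.4 177.4] 0.66 [ 0.664 -0.036  0.072]
crate [277.9 198.5] 0.74 [ 0.666 -0.037  0.   ]
{'time': 0.8, 'q': array([-7.04176155e+01,  4.97980842e+00,  1.00792281e+01,  9.50978334e+01,
       -5.67651501e-04,  9.00013189e+01]), 'qd': array([-0.0383637 , -0.02000776, -0.04701832,  0.03727807, -0.10152582,
        0.02328757]), 'joint_efforts': array([ 2.03017771e-03, -5.20052147e+01,  4.64836013e+01,  1.40429696e-03,
        1.83811221e-04,  2.39547347e-05]), 'ee_pos': array([ 0.18434189, -0.51820403,  0.25328451]), 'tcp_rot': array([1.79998414e+02, 5.67614986e-04, 1.95810656e+01]), 'wrist_force': array([0.61183231, 0.46078258, 0.57586785]), 'torque': array([ 0.01460534,  0.03737943, -0.02298799]), 'grasp_force': 0.0, 'opening': 0.0853179193236931}
```

```bash
python3 - <<'E'
import cv2
a=cv2.imread("pics/top1.png")[120:270,190:470]
cv2.imwrite("pics/t1.png",cv2.resize(a,(784,420),interpolation=2))
a=cv2.imread("pics/side1.png")[110:310,180:440]
cv2.imwrite("pics/s1.png",cv2.resize(a,(780,600),interpolation=2))
E
```

```text
(no output)
```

View pics/t1.png

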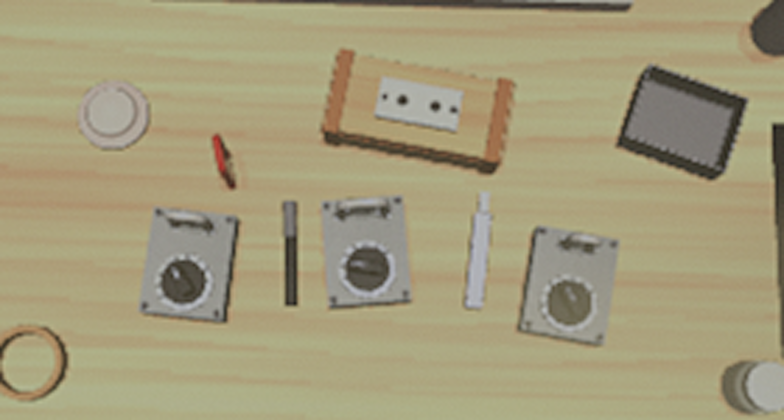

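View pics/s1.png

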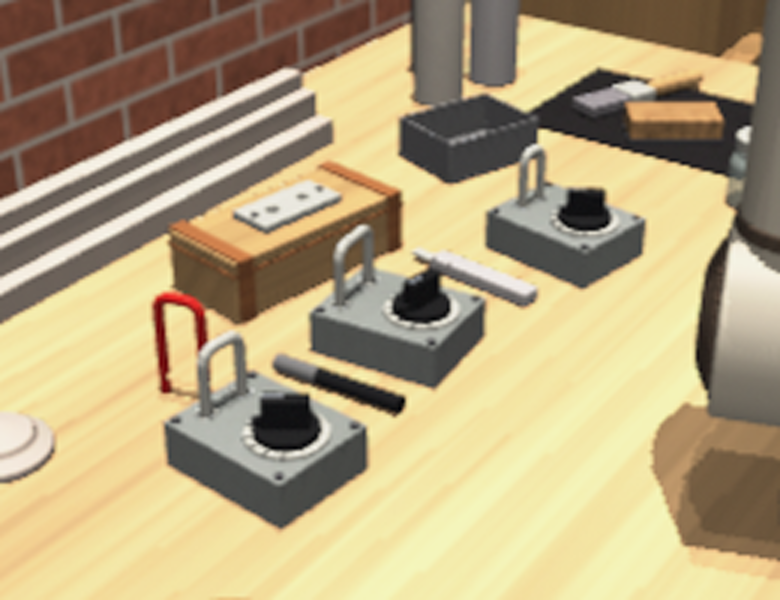

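The narrow lock is at right (crop ~570,290), the wide one at centre (365,255) and the middle one at left (190,265). A red decoy shackle stands at (224,160). The middle dial's white line points up and to the left. Next I'll measure the middle lock and hasp from depth.

```bash
python3 - <<'E'
from h import *
p=viewer.camera("top"); C=cloud(p); col=p["color"].astype(int)
Z=C[...,2]; ok=p["depth"]>0
X,Y=C[...,0],C[...,1]
def rect(m): return [np.round(v,4) for v in cv2.minAreaRect(C[m][:,:2].astype(np.float32))]
reg=ok&(X>.38)&(X<.58)&(Y>.15)&(Y<.33)
m=reg&(Z>.034)&(Z<.05); print("case",m.sum(),np.median(Z[m]),rect(m))
m=reg&(Z>.066)&(Z<.09)&(np.hypot(X-.45,Y-.236)<.03); print("bar",m.sum(),np.median(Z[m]),C[m].mean(0),rect(m)); q=C[m][:,:2]; w,v=np.linalg.eigh(np.cov(q.T)); print(w,v[:,1],np.degrees(np.arctan2(v[1,1],v[0,1])))
m=reg&(Z>.085)&(X>.485)&(Z<.12); print("sh",m.sum(),np.median(Z[m]),C[m].mean(0),rect(m)); 
m=ok&(X>.6)&(X<.75)&(Y>-.11)&(Y<.05)&(Z>.068)&(Z<.08)&(col.min(-1)>165); print("hasp",m.sum(),np.median(Z[m]),rect(m))
# corners by color: case top
from scipy import ndimage
a=p["color"][180:245,230:285]
cv2.imwrite("pics/c2.png",cv2.resize(a[...,::-1],None,fx=9,fy=9,interpolation=cv2.INTER_CUBIC))
s=viewer.camera("side");cv2.imwrite("pics/c3.png",cv2.resize(s["color"][215:290,230:310,::-1],None,fx=8,fy=8,interpolation=2))
# holes of hasp: dark blobs
P=p["color"][140:175,315:360].min(-1); 
g=cv2.resize(P,None,fx=6,fy=6,interpolation=2)
n,l,st,ce=cv2.connectedComponentsWithStats((g<90).astype(np.uint8))
for i in range(1,n):
    if 60<st[i,4]<900: uv=(ce[i]+.5)/6-.5+[315,140]; print("blob",st[i,4],np.round(uv,1),np.round(atz(p,uv,.072),4))
E
```

```text
case 906 0.042012443569054536 [array([0.4949, 0.2355]), array([0.1011, 0.1731]), np.float64(85.1961)]
bar 55 0.0776829474610683 [0.44751641 0.2379977  0.07699557] [array([0.4477, 0.2385]), array([0.037, 0.014]), np.float64(34.4342)]
[1.82703405e-05 1.31222159e-04] [-0.8177979  -0.57550551] -144.86495883044768
sh 54 0.09929809278051183 [0.52735744 0.22453654 0.0991449 ] [array([0.5376, 0.2129]), array([0.0366, 0.0872]), np.float64(44.9236)]
hasp 252 0.07155874671348916 [array([ 0.6706, -0.0372]), array([0.0952, 0.0455]), np.float64(81.2777)]
blob 131 [315.1 141. ] [0.7225 0.0454 0.072 ]
blob 259 [333.3 155.3] [ 0.6735 -0.0175  0.072 ]
blob 244 [345.  157.5] [ 0.667 -0.057  0.072]
blob 77 [351.6 158.8] [ 0.6628 -0.0792  0.072 ]
```

View pics/c2.png

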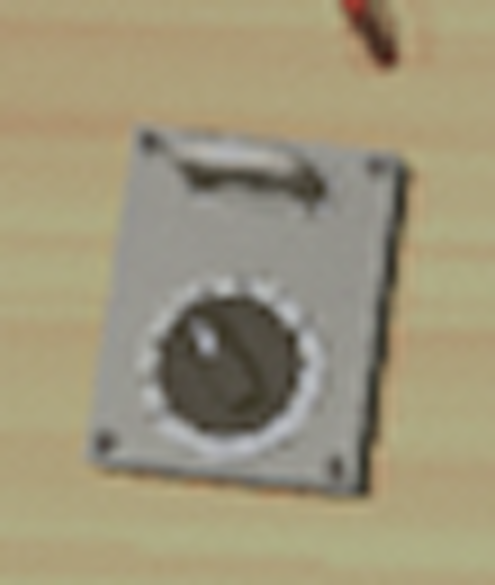

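View pics/c3.png

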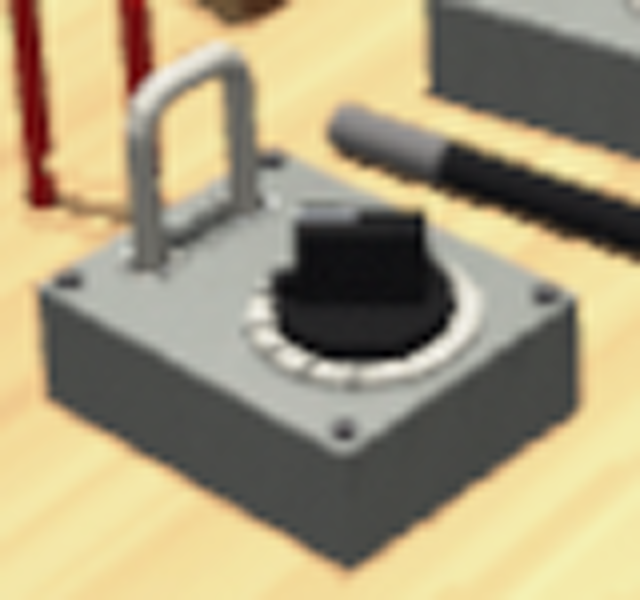

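```bash
python3 - <<'E'
from h import *
p=viewer.camera("top"); C=cloud(p); col=p["color"].astype(int)
sc=[(150,140),(378,165),(337,467),(105,443)]
P=np.array([atz(p,np.array(s)/9+[230,180]-.45,.042) for s in sc])[:,:2]
print("screws",P.round(4)); print("c",P.mean(0))
e=(P[0]+P[1]-P[2]-P[3])/2; yaw=np.degrees(np.arctan2(e[1],e[0])); e2=(P[0]+P[3]-P[1]-P[2])/2; print(np.linalg.norm(e),np.linalg.norm(e2),yaw,np.degrees(np.arctan2(-e2[0],e2[1])))
X,Y,Z=C[...,0],C[...,1],C[...,2]
red=col[...,0]>col[...,1]+35
m=(Z>.034)&(Z<.05)&(X>.38)&(X<.535)&(Y>.16)&(Y<.31)&~red
r=cv2.minAreaRect(C[m][:,:2].astype(np.float32)); print(r)
x=np.array([np.cos(np.radians(yaw)),np.sin(np.radians(yaw))])
print("dial",P.mean(0)-.024*x,"shackle",P.mean(0)+.046*x)
m=(Z>.09)&(Z<.112)&(X>.49)&(X<.55)&(Y>.19)&(Y<.28)&~red
print("bar top pts",m.sum(),C[m].mean(0)); r=cv2.minAreaRect(C[m][:,:2].astype(np.float32)); print(r)
s=viewer.camera("side"); Cs=cloud(s); c2=s["color"].astype(int)
for lo,hi,n in((.06,.09,"dial"),(.095,.112,"sh")):
  xx=(.40,.485) if n=="dial" else (.495,.55)
  m=(Cs[...,2]>lo)&(Cs[...,2]<hi)&(Cs[...,0]>xx[0])&(Cs[...,0]<xx[1])&(Cs[...,1]>.19)&(Cs[...,1]<.28)&(c2[...,0]<c2[...,1]+40)
  print(n,m.sum(),Cs[m].mean(0),Cs[m].max(0),cv2.minAreaRect(Cs[m][:,:2].astype(np.float32)))
E
```

```text
screws [[0.5355 0.2734]
 [0.5281 0.1875]
 [0.4143 0.197 ]
 [0.4211 0.283 ]]
c [0.47473084 0.23522472]
0.11445723617206219 0.08626955404980938 -4.7793765576399405 -4.720009154301465
((0.4725305140018463, 0.23751793801784515), (0.1018761545419693, 0.12843601405620575), 85.33369445800781)
dial [0.45081429 0.23722438] shackle [0.52057089 0.23139204]
bar top pts 43 [0.51756878 0.23159615 0.10057596]
((0.5182822346687317, 0.23368801176548004), (0.04680497944355011, 0.009363239631056786), 85.55233764648438)
dial 150 [0.44976204 0.24236684 0.07135707] [0.46780517 0.25497555 0.08012783] ((0.4513171911239624, 0.24162226915359497), (0.03758480027318001, 0.015274150297045708), 38.25397872924805)
sh 60 [0.52014442 0.23595383 0.1001148 ] [0.52552731 0.25662244 0.10480229] ((0.5204625129699707, 0.2347862273454666), (0.04426731914281845, 0.008978482335805893), 84.99187469482422)
```

Consistent pose: lock yaw is about -4.7°, dial at (0.449, 0.2385), shackle at (0.519, 0.2335), bar yaw about 36°. The hasp is at (0.670, -0.037), yaw about -9.3°. Starting to move.

Emit:
{"method": "move_arm", "body": {"offset": [[3.1, -3.85, 0], [3.1, -3.85, 0], [3.1, -3.85, 0], [3.1, -3.85, 0], [3.1, -3.85, 0]], "twist": [[0, 0, 0], [0, 0, 0], [0, 0, 0], [0, 0, 0], [0, 0, 0]], "grip": [1, 1, 1, 1, 1]}}

```text
time: 1.5
ee_pos: [0.2659, -0.2831, 0.2533]
tcp_rot: [180.0, -0.0, 19.5]
wrist_force: [1.7, -0.2, 0.8]
opening: 0.0858
grasp_force: 0.0
```

Emit:
{"method": "move_arm", "body": {"offset": [[3.1, -3.85, 0], [3.1, -3.85, 0], [3.1, -3.85, 0], [3.1, -3.85, 0], [3.1, -3.85, 0]], "twist": [[0, 0, 0], [0, 0, 0], [0, 0, 0], [0, 0, 0], [0, 0, 0]], "grip": [1, 1, 1, 1, 1]}}

```text
time: 2.0
ee_pos: [0.3475, -0.0496, 0.2537]
tcp_rot: [180.0, -0.1, 19.6]
wrist_force: [2.3, 0.2, 0.2]
opening: 0.0856
grasp_force: 0.0
```

```bash
cat > go.py <<'E'
import sys
from h import *
# usage: go.py x y z yaw ; remaining motion in tool axes (cm), then turn about tool z (rad)
x,y,z,yaw=map(float,sys.argv[1:5]); o=bot.get_obs()
M=R.from_euler('xyz',o["tcp_rot"],degrees=True)
d=M.inv().apply(np.array([x,y,z])-o["ee_pos"])*100
T=R.from_euler('xyz',[180,0,yaw],degrees=True)
print("shift cm",d.round(2),"norm",np.linalg.norm(d).round(2),"twist",(M.inv()*T).as_rotvec().round(3))
print("pos",np.round(o["ee_pos"],4),"rot",np.round(o["tcp_rot"],2),"q",np.round(o["q"],1),"t",o["time"],"F",np.round(o["wrist_force"],1),"open",round(o["opening"],4),"gf",o["grasp_force"])
E
python3 go.py .449 .2385 .253 36
```

```text
shift cm [ 19.21 -23.75   0.08] norm 30.55 twist [ 0.001 -0.001 -0.287]
pos [ 0.3475 -0.0496  0.2537] rot [ 1.7996e+02 -8.0000e-02  1.9570e+01] q [ -8.1 -22.  -13.6  98.3  -0.  152.3] t 2.0 F [2.3 0.2 0.2] open 0.0856 gf 0.0
```

Emit:
{"method": "move_arm", "body": {"offset": [[0, 0, 0], [0, 0, 0], [0, 0, 0], [0, 0, 0], [0, 0, 0]], "twist": [[0, 0, -0.149], [0, 0, -0.149], [0, 0, -0.149], [0, 0, -0.149], [0, 0, -0.149]], "grip": [0.5, 0.5, 0.5, 0.5, 0.5]}}

```text
time: 2.5
ee_pos: [0.3474, -0.0514, 0.2534]
tcp_rot: [180.0, -0.0, 62.6]
wrist_force: [-0.5, -0.5, 0.2]
opening: 0.0428
grasp_force: 0.0
```

Emit:
{"method": "move_arm", "body": {"offset": [[0, 0, 0], [0, 0, 0], [0, 0, 0], [0, 0, 0], [0, 0, 0]], "twist": [[0, 0, -0.149], [0, 0, -0.149], [0, 0, -0.149], [0, 0, -0.149], [0, 0, -0.149]], "grip": [0.5, 0.5, 0.5, 0.5, 0.5]}}

```text
time: 3.0
ee_pos: [0.3474, -0.0515, 0.2534]
tcp_rot: [180.0, 0.0, 105.3]
wrist_force: [0.0, -0.0, 0.0]
opening: 0.0432
grasp_force: 0.0
```

Emit:
{"method": "move_arm", "body": {"offset": [[0, 0, 0], [0, 0, 0], [0, 0, 0], [0, 0, 0], [0, 0, 0]], "twist": [[0, 0, -0.149], [0, 0, -0.149], [0, 0, -0.149], [0, 0, -0.149], [0, 0, -0.149]], "grip": [0.5, 0.5, 0.5, 0.5, 0.5]}}

```text
time: 3.5
ee_pos: [0.3474, -0.0516, 0.2534]
tcp_rot: [180.0, 0.0, 148.0]
wrist_force: [-0.3, 0.0, -0.1]
opening: 0.0426
grasp_force: 0.0
```

Emit:
{"method": "move_arm", "body": {"offset": [[0, 0, 0], [0, 0, 0], [0, 0, 0], [0, 0, 0], [0, 0, 0]], "twist": [[0, 0, -0.149], [0, 0, -0.149], [0, 0, -0.149], [0, 0, -0.149], [0, 0, -0.149]], "grip": [0.5, 0.5, 0.5, 0.5, 0.5]}}

```text
time: 4.0
ee_pos: [0.3473, -0.0515, 0.2534]
tcp_rot: [-180.0, 0.0, -169.3]
wrist_force: [0.4, -0.4, 0.1]
opening: 0.0428
grasp_force: 0.0
```

```bash
python3 go.py .449 .2385 .253 216
```

```text
shift cm [-15.36  26.62   0.04] norm 30.73 twist [-0.     0.    -0.442]
pos [ 0.3473 -0.0515  0.2534] rot [-1.7999e+02  2.0000e-02 -1.6932e+02] q [ -8.4 -22.  -13.6  98.3  -0.  -19.1] t 4.0 F [ 0.4 -0.4  0.1] open 0.0428 gf 0.0
```

Emit:
{"method": "move_arm", "body": {"offset": [[-2.2, 3.8, 0], [-2.2, 3.8, 0], [-2.2, 3.8, 0], [-2.2, 3.8, 0], [-2.2, 3.8, 0]], "twist": [[0, 0, 0], [0, 0, 0], [0, 0, 0], [0, 0, 0], [0, 0, 0]], "grip": [0.5, 0.5, 0.5, 0.5, 0.5]}}

```text
time: 4.5
ee_pos: [0.4218, 0.157, 0.2535]
tcp_rot: [180.0, 0.0, -169.7]
wrist_force: [-0.0, -1.2, 0.1]
opening: 0.0428
grasp_force: 0.0
```

Emit:
{"method": "move_arm", "body": {"offset": [[-2.2, 3.8, 0], [-2.2, 3.8, 0], [0, 0, 0], [0, 0, 0], [0, 0, 0]], "twist": [[0, 0, 0], [0, 0, 0], [0, 0, -0.148], [0, 0, -0.148], [0, 0, -0.148]], "grip": [0.5, 0.5, 0.5, 0.5, 0.5]}}

```text
time: 5.0
ee_pos: [0.4512, 0.2382, 0.253]
tcp_rot: [180.0, -0.0, -143.8]
wrist_force: [0.3, -0.1, 1.0]
opening: 0.0426
grasp_force: 0.0
```

```bash
python3 go.py .449 .2385 .078 216
```

```text
shift cm [ 0.15  0.15 17.5 ] norm 17.5 twist [ 0.    -0.001  0.003]
pos [0.4512 0.2382 0.253 ] rot [ 1.8000e+02 -4.0000e-02 -1.4384e+02] q [27.8 -0.5  4.4 94.9 -0.  -8.3] t 5.0 F [ 0.3 -0.1  1. ] open 0.0426 gf 0.0
```

Emit:
{"method": "move_arm", "body": {"offset": [[0.1, 0.1, 4], [0, 0, 4], [0, 0, 4], [0, 0, 3], [0, 0, 1]], "twist": [[0, 0, 0], [0, 0, 0], [0, 0, 0], [0, 0, 0], [0, 0, 0]], "grip": [0.5, 0.5, 0.5, 0.5, 0.5]}}

```text
time: 5.5
ee_pos: [0.4483, 0.2372, 0.0901]
tcp_rot: [180.0, -0.3, -144.2]
wrist_force: [-1.3, 0.7, 0.1]
opening: 0.0427
grasp_force: 0.0
```

```bash
python3 go.py .449 .2385 .078 216; python3 - <<'E'
from h import *
a=viewer.camera("side"); b=viewer.camera("top")
A=cv2.resize(a["color"][170:310,220:360,::-1],(400,400),interpolation=2);B=cv2.resize(b["color"][170:250,220:300,::-1],(400,400),interpolation=2)
cv2.imwrite("pics/d1.png",np.hstack([A,B]))
E
```

```text
shift cm [-0.14  0.07  1.21] norm 1.22 twist [ 0.001 -0.004 -0.004]
pos [0.4483 0.2372 0.0901] rot [ 179.96   -0.26 -144.24] q [ 27.9  -0.6 -13.7  77.1   0.   -7.9] t 5.5 F [-1.3  0.7  0.1] open 0.0427 gf 0.0
```

View pics/d1.png

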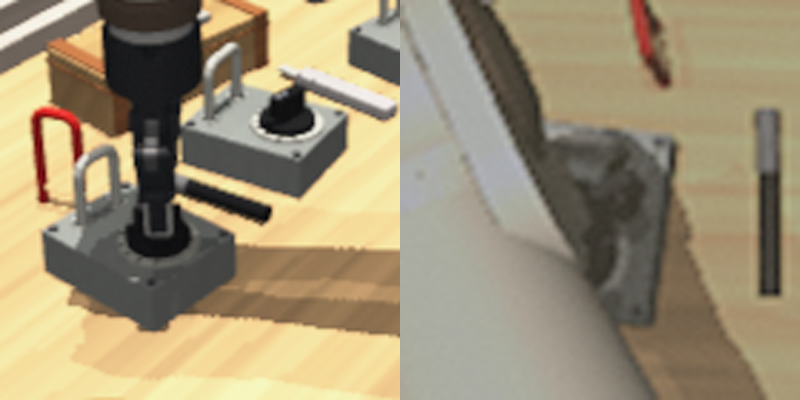

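The fingers straddle the bar at (155,220) in the left half. I'll go down a bit more and close.

Emit:
{"method": "move_arm", "body": {"offset": [[-0.1, 0.05, 1.2], [0, 0, 0], [0, 0, 0], [0, 0, 0], [0, 0, 0]], "twist": [[0, 0, 0], [0, 0, 0], [0, 0, 0], [0, 0, 0], [0, 0, 0]], "grip": [0.5, 0.5, 0.0, 0.0, 0.0], "force": 40}}

```text
time: 6.1
ee_pos: [0.4521, 0.2378, 0.0826]
tcp_rot: [-179.7, 0.1, -144.3]
wrist_force: [7.9, -10.9, 2.9]
opening: 0.013
grasp_force: 44.0
```

```bash
python3 go.py .449 .2385 .078 175.3
```

```text
shift cm [0.21 0.24 0.46] norm 0.56 twist [-0.004  0.004  0.705]
pos [0.4521 0.2378 0.0826] rot [-1.7972e+02  1.2000e-01 -1.4431e+02] q [ 27.9  -0.3 -14.3  75.9  -0.3  -7.8] t 6.1 F [  7.9 -10.9   2.9] open 0.013 gf 43.99428427219391
```

Emit:
{"method": "move_arm", "body": {"offset": [[0, -0.15, 0], [0, 0, 0], [0, 0, 0], [0, 0, 0], [0, 0, 0]], "twist": [[0, 0, 0], [0, 0, 0.09], [0, 0, 0.09], [0, 0, 0.09], [0, 0, 0.09]], "grip": [0, 0, 0, 0, 0]}}

```text
time: 6.6
ee_pos: [0.4524, 0.2374, 0.0826]
tcp_rot: [-179.9, 0.2, -165.1]
wrist_force: [3.7, -4.7, 3.8]
opening: 0.0132
grasp_force: 51.9
```

```bash
python3 go.py .452 .2378 .0826 175.3; python3 -c "
from h import *
print(bot.get_obs()['torque'])"
```

```text
shift cm [0.03 0.05 0.  ] norm 0.06 twist [-0.001  0.003  0.343]
pos [0.4524 0.2374 0.0826] rot [-1.7992e+02  1.7000e-01 -1.6506e+02] q [ 27.7  -0.3 -14.3  75.9  -0.1  12.8] t 6.6 F [ 3.7 -4.7  3.8] open 0.0132 gf 51.890515939695526
[-1.10671307 -0.83795463  0.99332177]
```

Emit:
{"method": "move_arm", "body": {"offset": [[0, 0, 0], [0, 0, 0], [0, 0, 0], [0, 0, 0], [0, 0, 0]], "twist": [[0, 0, 0.09], [0, 0, 0.09], [0, 0, 0.09], [0, 0, 0.08], [0, 0, 0]], "grip": [0, 0, 0, 0, 0]}}

```text
time: 7.1
ee_pos: [0.4525, 0.2372, 0.0826]
tcp_rot: [-180.0, 0.2, 174.9]
wrist_force: [4.4, -6.4, 3.8]
opening: 0.0128
grasp_force: 44.2
```

```bash
python3 go.py .452 .2378 .0826 175.3; python3 - <<'E'
from h import *
print(bot.get_obs()['torque'])
a=viewer.camera("side")
A=cv2.resize(a["color"][200:300,230:330,::-1],(600,600),interpolation=2)
cv2.imwrite("pics/d2.png",A)
E
```

```text
shift cm [0.05 0.05 0.  ] norm 0.08 twist [-0.001  0.003 -0.008]
pos [0.4525 0.2372 0.0826] rot [-179.97    0.19  174.87] q [ 27.7  -0.3 -14.3  75.9  -0.1  32.9] t 7.1 F [ 4.4 -6.4  3.8] open 0.0128 gf 44.17757213115692
[-1.03871371 -0.84254646 -0.07432828]
```

View pics/d2.png

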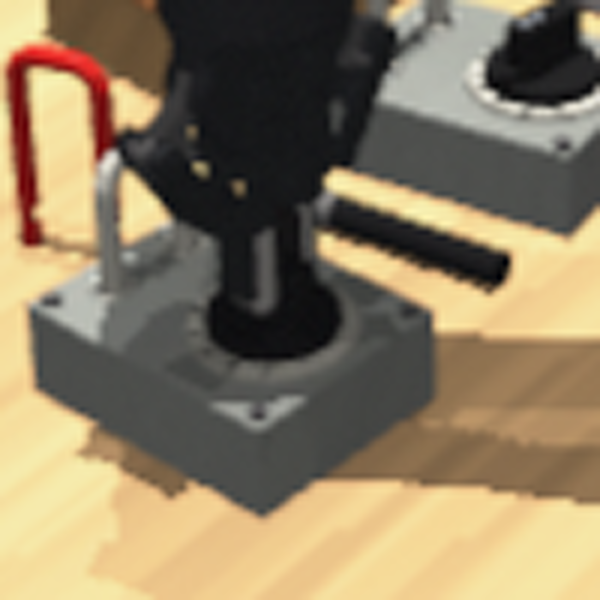

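The gripper holds the bar in line with the case and there's no z moment, so it's in the notch. I'll release, lift and check.

Emit:
{"method": "move_arm", "body": {"offset": [[0, 0, 0], [0, 0, 0], [0, 0, -1], [0, 0, -4], [0, 0, -4.5]], "twist": [[0, 0, 0], [0, 0, 0], [0, 0, 0], [0, 0, 0], [0, 0, 0]], "grip": [0.5, 0.5, 0.5, 0.5, 0.5]}}

```text
time: 7.65
ee_pos: [0.4503, 0.2375, 0.177]
tcp_rot: [-179.9, -0.1, 175.1]
wrist_force: [1.2, 0.9, 0.7]
opening: 0.043
grasp_force: 0.0
```

```bash
python3 go.py .519 .2335 .19 265.3; python3 - <<'E'
from h import *
s=viewer.camera("side"); Cs=cloud(s); c2=s["color"].astype(int)
for lo,hi,n in((.06,.084,"dial"),(.095,.112,"sh")):
  xx=(.40,.485) if n=="dial" else (.495,.55)
  m=(Cs[...,2]>lo)&(Cs[...,2]<hi)&(Cs[...,0]>xx[0])&(Cs[...,0]<xx[1])&(Cs[...,1]>.19)&(Cs[...,1]<.28)&(c2[...,0]<c2[...,1]+40)
  print(n,m.sum(),Cs[m].mean(0),Cs[m].max(0),cv2.minAreaRect(Cs[m][:,:2].astype(np.float32)))
A=cv2.resize(s["color"][200:300,230:330,::-1],(500,500),interpolation=2)
cv2.imwrite("pics/d3.png",A)
E
```

```text
shift cm [-6.88  0.19 -1.32] norm 7.0 twist [ 1.000e-03 -3.000e-03 -1.574e+00]
pos [0.4503 0.2375 0.177 ] rot [-1.7993e+02 -1.3000e-01  1.7510e+02] q [27.8 -1.4 -4.9 86.6  0.  32.7] t 7.65 F [1.2 0.9 0.7] open 0.043 gf 0.0
dial 143 [0.44965194 0.24250364 0.07204658] [0.47116197 0.24952575 0.08055277] ((0.45196372270584106, 0.24050016701221466), (0.01588345691561699, 0.0395197831094265), 86.1895523071289)
sh 58 [0.52011553 0.23529711 0.10008207] [0.52542477 0.25463055 0.10496968] ((0.5200293660163879, 0.2343589961528778), (0.04011952504515648, 0.00961573701351881), 85.37959289550781)
```

View pics/d3.png

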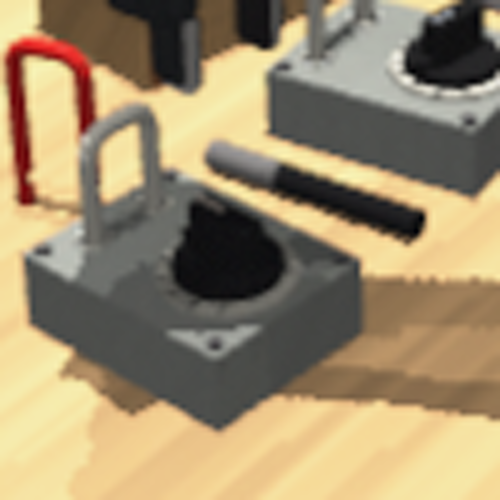

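The nose now points to the shackle (left white tip near (200,205) towards (120,170)) and the shackle is still seated. On to the shackle.

Emit:
{"method": "move_arm", "body": {"offset": [[-3.5, 0, -0.6], [-3.5, 0, -0.6], [0, 0, 0], [0, 0, 0], [0, 0, 0]], "twist": [[0, 0, 0], [0, 0, 0], [0, 0, -0.143], [0, 0, -0.143], [0, 0, -0.143]], "grip": [0.5, 0.5, 0.5, 0.5, 0.5]}}

```text
time: 8.2
ee_pos: [0.5212, 0.2318, 0.1889]
tcp_rot: [180.0, 0.0, -160.0]
wrist_force: [0.5, 0.7, -0.7]
opening: 0.0426
grasp_force: 0.0
```

Emit:
{"method": "move_arm", "body": {"offset": [[0, 0, 0], [0, 0, 0], [0, 0, 0], [0, 0, 0], [0, 0, 0]], "twist": [[0, 0, -0.143], [0, 0, -0.143], [0, 0, -0.143], [0, 0, -0.143], [0, 0, -0.143]], "grip": [0.5, 0.5, 0.5, 0.5, 0.5]}}

```text
time: 8.7
ee_pos: [0.5209, 0.2319, 0.1891]
tcp_rot: [-180.0, 0.0, -119.0]
wrist_force: [0.2, 0.1, -0.9]
opening: 0.0429
grasp_force: 0.0
```

Emit:
{"method": "move_arm", "body": {"offset": [[0, 0, 0], [0, 0, 0], [0, 0, 0], [0, 0, 0], [0, 0, 0]], "twist": [[0, 0, -0.143], [0, 0, -0.143], [0, 0, -0.143], [0, 0, 0], [0, 0, 0]], "grip": [0.5, 0.5, 0.5, 0.5, 0.5]}}

```text
time: 9.2
ee_pos: [0.521, 0.2319, 0.1888]
tcp_rot: [-180.0, 0.0, -95.0]
wrist_force: [0.0, -0.0, -0.4]
opening: 0.0428
grasp_force: 0.0
```

```bash
python3 go.py .520 .232 .102 265.3
```

```text
shift cm [0.   0.1  8.68] norm 8.68 twist [-0.     0.    -0.006]
pos [0.521  0.2319 0.1888] rot [-1.7998e+02  2.0000e-02 -9.5020e+01] q [ 24.    6.9   5.   88.1   0.  -61. ] t 9.2 F [ 0.  -0.  -0.4] open 0.0428 gf 0.0
```

Emit:
{"method": "move_arm", "body": {"offset": [[0, 0.1, 3.5], [0, 0, 3], [0, 0, 2.2], [0, 0, 0], [0, 0, 0]], "twist": [[0, 0, 0], [0, 0, 0], [0, 0, 0], [0, 0, 0], [0, 0, 0]], "grip": [0.5, 0.5, 0.5, 0.5, 0.5]}}

```text
time: 9.7
ee_pos: [0.52, 0.2319, 0.102]
tcp_rot: [180.0, 0.0, -94.9]
wrist_force: [0.4, 0.2, 0.4]
opening: 0.0425
grasp_force: 0.0
```

Emit:
{"method": "move_arm", "body": {"offset": [[0, 0, 0], [0, 0, 0], [0, 0, 0], [0, 0, 0], [0, 0, 0]], "twist": [[0, 0, 0], [0, 0, 0], [0, 0, 0], [0, 0, 0], [0, 0, 0]], "grip": [0, 0, 0, 0, 0], "force": 60}}

```text
time: 10.2
ee_pos: [0.5207, 0.2321, 0.1029]
tcp_rot: [-179.9, 0.1, -94.8]
wrist_force: [0.1, -1.0, 7.4]
opening: 0.0083
grasp_force: 58.7
```

```bash
python3 go.py .520 .232 .102 265.3
```

```text
shift cm [0.02 0.07 0.09] norm 0.11 twist [-0.002  0.001 -0.002]
pos [0.5207 0.2321 0.1029] rot [-1.7987e+02  7.0000e-02 -9.4810e+01] q [ 24.    7.3  -4.1  78.5   0.  -61.2] t 10.2 F [ 0.1 -1.   7.4] open 0.0083 gf 58.69993910193443
```

Emit:
{"method": "move_arm", "body": {"offset": [[0, 0, -0.3], [0, 0, -0.3], [0, 0, -0.4], [0, 0, 0]], "twist": [[0, 0, 0], [0, 0, 0], [0, 0, 0], [0, 0, 0]], "grip": [0, 0, 0, 0]}}

```text
time: 10.6
ee_pos: [0.5201, 0.2319, 0.1118]
tcp_rot: [-180.0, 0.0, -94.8]
wrist_force: [-0.0, 0.0, -1.0]
opening: 0.0079
grasp_force: 58.5
```

Emit:
{"method": "move_arm", "body": {"offset": [[0, 0, -1.5], [0, 0, -2], [0, 0, -2], [0, 0, -2], [0, 0, -2]], "twist": [[0, 0, 0], [0, 0, 0], [0, 0, 0], [0, 0, 0], [0, 0, 0]], "grip": [0, 0, 0, 0, 0]}}

```text
time: 11.1
ee_pos: [0.5198, 0.2318, 0.2081]
tcp_rot: [-180.0, 0.0, -94.8]
wrist_force: [0.7, 0.3, -1.2]
opening: 0.0082
grasp_force: 58.7
```

Emit:
{"method": "move_arm", "body": {"offset": [[0, 0, -2], [0, 0, -0.5], [0, 0, 0], [0, 0, 0]], "twist": [[0, 0, 0], [0, 0, 0], [0, 0, 0], [0, 0, 0]], "grip": [0, 0, 0, 0]}}

```text
time: 11.5
ee_pos: [0.5197, 0.2318, 0.2305]
tcp_rot: [179.9, -0.0, -94.8]
wrist_force: [0.6, -1.1, -2.3]
opening: 0.008
grasp_force: 58.7
```

```bash
python3 go.py .670 -.0372 .235 260.7; python3 - <<'E'
from h import *
s=viewer.camera("side")
cv2.imwrite("pics/d4.png",cv2.resize(s["color"][120:300,180:360,::-1],(600,600),interpolation=2))
E
```

```text
shift cm [ 25.55 -17.22  -0.46] norm 30.81 twist [ 0.001 -0.001  0.079]
pos [0.5197 0.2318 0.2305] rot [ 1.7995e+02 -3.0000e-02 -9.4790e+01] q [ 24.    7.3  10.   92.8   0.  -61.2] t 11.5 F [ 0.6 -1.1 -2.3] open 0.008 gf 58.74029964208603
```

View pics/d4.png

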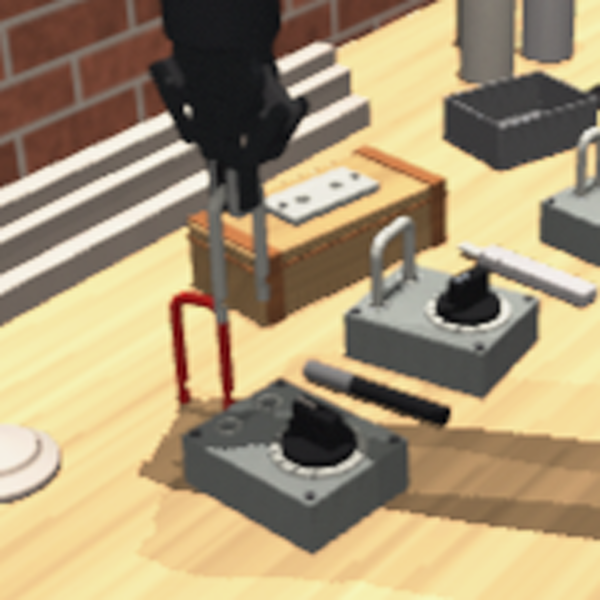

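The shackle is out and held upright (legs at (220,250) and (262,230)), with the two empty holes visible. Carrying it to the hasp.

Emit:
{"method": "move_arm", "body": {"offset": [[1.5, -1, 0], [2.6, -1.75, 0], [2.6, -1.75, 0], [2.6, -1.75, 0], [2.6, -1.75, 0]], "twist": [[0, 0, 0], [0, 0, 0], [0, 0, 0], [0, 0, 0], [0, 0, 0]], "grip": [0, 0, 0, 0, 0]}}

```text
time: 12.05
ee_pos: [0.5898, 0.1054, 0.2301]
tcp_rot: [179.9, -0.0, -94.8]
wrist_force: [0.0, 1.1, -0.7]
opening: 0.0083
grasp_force: 58.7
```

Emit:
{"method": "move_arm", "body": {"offset": [[2.6, -1.75, 0], [2.6, -1.75, 0], [2.6, -1.75, 0], [2.6, -1.75, 0], [2, -1.4, 0]], "twist": [[0, 0, 0], [0, 0, 0], [0, 0, 0], [0, 0, 0], [0, 0, 0]], "grip": [0, 0, 0, 0, 0]}}

```text
time: 12.55
ee_pos: [0.6634, -0.0257, 0.2298]
tcp_rot: [179.9, -0.0, -94.8]
wrist_force: [0.9, 0.5, -1.9]
opening: 0.0078
grasp_force: 58.7
```

```bash
python3 go.py .670 -.0372 .203 260.7
```

```text
shift cm [ 1.09 -0.76  2.68] norm 2.99 twist [ 0.002 -0.     0.078]
pos [ 0.6634 -0.0257  0.2298] rot [ 1.7989e+02 -1.0000e-02 -9.4830e+01] q [ -2.2  21.2  26.6  95.6  -0.  -87.4] t 12.55 F [ 0.9  0.5 -1.9] open 0.0078 gf 58.65323133766651
```

Emit:
{"method": "move_arm", "body": {"offset": [[0.4, -0.3, 0.9], [0.4, -0.3, 0.9], [0, 0, 0.8], [0, 0, 0], [0, 0, 0]], "twist": [[0, 0, 0.04], [0, 0, 0.039], [0, 0, 0], [0, 0, 0], [0, 0, 0]], "grip": [0, 0, 0, 0, 0]}}

```text
time: 13.05
ee_pos: [0.6679, -0.0322, 0.205]
tcp_rot: [180.0, -0.0, -99.2]
wrist_force: [-0.1, -0.6, -1.3]
opening: 0.0082
grasp_force: 58.8
```

```bash
python3 go.py .670 -.0372 .203 260.7; python3 - <<'E'
from h import *
s=viewer.camera("side");t=viewer.camera("top")
cv2.imwrite("pics/d5.png",np.hstack([cv2.resize(s["color"][110:230,210:330,::-1],(400,400),interpolation=2),cv2.resize(t["color"][130:190,305:365,::-1],(400,400),interpolation=2)]))
C=cloud(s);c=s["color"].astype(int)
m=(C[...,2]>.11)&(C[...,2]<.16)&(abs(C[...,0]-.67)<.06)&(abs(C[...,1]+.037)<.07)
P=C[m]; print(m.sum())
for sg in(1,-1):
  q=P[(P[:,1]+.037)*sg>0]; print(q.mean(0),q.min(0)); 
  for lo,hi in((.11,.125),(.145,.16)):
    k=q[(q[:,2]>lo)&(q[:,2]<hi)]; print(lo,len(k),k.mean(0))
E
```

```text
shift cm [ 0.46 -0.29  0.2 ] norm 0.58 twist [ 0.001 -0.     0.001]
pos [ 0.6679 -0.0322  0.205 ] rot [179.95  -0.   -99.24] q [ -2.8  21.3  24.   92.8   0.  -83.5] t 13.05 F [-0.1 -0.6 -1.3] open 0.0082 gf 58.77969514578581
97
[ 0.67122051 -0.00941192  0.13680256] [ 0.66368563 -0.0178437   0.11017239]
0.11 12 [ 0.67369028 -0.01086497  0.11562728]
0.145 17 [ 0.67080469 -0.00882111  0.15280035]
[ 0.66505665 -0.04909247  0.13445149] [ 0.65983024 -0.05529574  0.11076333]
0.11 13 [ 0.66737002 -0.05087294  0.11552729]
0.145 14 [ 0.6639487  -0.04829251  0.15233096]
```

View pics/d5.png

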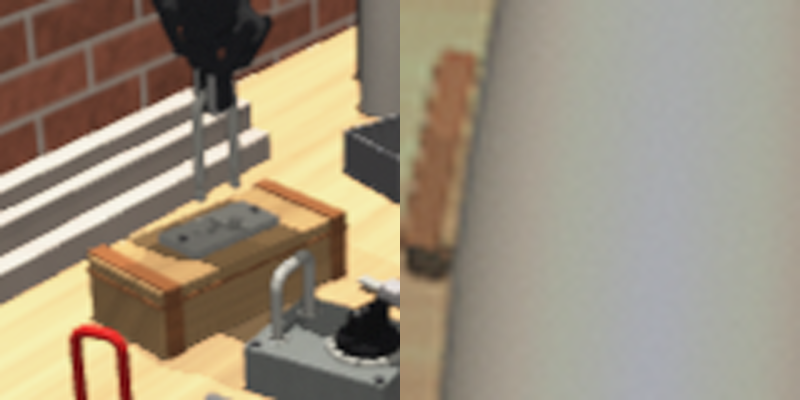

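The legs are upright over the plate (feet near (200,195) and (236,185) in the left half), about 5 mm short. Final correction.

Emit:
{"method": "move_arm", "body": {"offset": [[0.4, -0.25, 0.2], [0, 0, 0], [0, 0, 0], [0, 0, 0], [0, 0, 0]], "twist": [[0, 0, 0], [0, 0, 0], [0, 0, 0], [0, 0, 0], [0, 0, 0]], "grip": [0, 0, 0, 0, 0]}}

```text
time: 13.65
ee_pos: [0.67, -0.0369, 0.2033]
tcp_rot: [-180.0, 0.0, -99.3]
wrist_force: [0.0, -0.1, -2.3]
opening: 0.0078
grasp_force: 58.8
```

```bash
python3 go.py .670 -.0372 .203 260.7; python3 - <<'E'
from h import *
s=viewer.camera("side"); C=cloud(s)
m=(C[...,2]>.08)&(C[...,2]<.16)&(abs(C[...,0]-.67)<.06)&(abs(C[...,1]+.037)<.07)
print("foot z",np.sort(C[m][:,2])[:8].round(3))
m=(C[...,2]>.06)&(C[...,2]<.084)&(C[...,0]>.4)&(C[...,0]<.485)&(C[...,1]>.19)&(C[...,1]<.28)
print("dial",cv2.minAreaRect(C[m][:,:2].astype(np.float32)))
E
```

```text
shift cm [ 0.03 -0.    0.03] norm 0.04 twist [-0.  0. -0.]
pos [ 0.67   -0.0369  0.2033] rot [-180.      0.    -99.32] q [ -3.2  21.6  24.2  92.6   0.  -83.8] t 13.65 F [ 0.  -0.1 -2.3] open 0.0078 gf 58.774526193737984
foot z [0.102 0.102 0.105 0.105 0.105 0.106 0.108 0.109]
dial ((0.4522840678691864, 0.2390221655368805), (0.01837836764752865, 0.039438940584659576), 88.20918273925781)
```

```bash
python3 -c "
from workcell import bot
print(bot.job_done())"
```

```text
the job is handed in; nothing more can be done
None
```

I turned the middle lock's dial to its opening notch, pulled the shackle out and handed the job in with it held upright over the hasp holes, feet about 3 cm above the plate; the hand-in returned no verdict.

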